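# Clamp a flue tube in the spring-jaw jig

## Robot

A 6-joint arm with a two-finger parallel gripper is mounted at the origin on the work surface. World frame = base frame: x ahead of the robot, y to its left, z up, the work surface at z = 0. Lengths are in m, angles in degrees, forces in N, time in s.
With the tool pointing down it reaches from about 0.275 to 1 m from the base axis. Payload 8.4 kg.
Tool frame: the origin (TCP) lies at the very end of the fingers, on their centre line; the grasp point (between the pads) lies env.tcp_to_grasp behind it (env.tcp_to_grasp is the distance from the TCP to the grasp point, in m); z points along the fingers, y is the line along which they close (so a half turn about z gives the same grasp; the last joint's range is limited). The gripper opens to 85 mm and grips with 20 to 120 N. Pads are 22 mm wide; open, the fingers measure 114 mm over their backs; the gripper's body (76 mm by 85 mm) begins 54 mm behind the grasp point. The pads swing forward as they close: fully open they stand 13 mm farther back than shut.
Start: joints at [-70.611, 20.225, 93.587, -0, 66.188, -0.138], TCP at [0.209, -0.589, 0.231] pointing down, gripper open.
Joint ranges: [-150.9, 150.9], [-52.94, 120.26], [3.33, 152.33], [-74.26, 254.26], [0, 154.13], [-172.89, 172.89]. Speed limits (degrees/s): [127.2, 127.2, 159.86, 180, 180, 180].

## Interface

Orientations are given as [roll, pitch, yaw] about the fixed x, y, z axes, in that order (R = Rz(yaw) Ry(pitch) Rx(roll)).
In Python, from station import env gives the robot as it stands.
- The arm moves only by the tool servo_tool, never from a script. Its argument "rows" is text: rows parted by semicolons, each of 7 numbers parted by spaces: the shift along the tool's x, y, z in mm, then the turn, a rotation vector about the tool's x, y, z in degrees, then the finger opening in mm, from 0 to 85.4. In form: dx dy dz wx wy wz jaw; .... A call has 1 to 10 rows; each row is the pose to reach, as a shift and turn from the pose commanded when the call began, along the tool's axes at that moment; what a row does not reach only later rows make up. A row lasts 1/12 s, in which the tool goes at most 41.7 mm and 7.16 degrees, less where a joint would pass 70% of its speed; a pose out of reach is approached as far as the arm can. A call with a gripper value outside its range is refused whole. The fingers move at their own pace and stop on an object; the grip force is fixed at half the most. Time passes only in rows, so rows that repeat a pose let the fingers close. It gives the time, the measured TCP pose, the force, the opening and the grip force at its end, in the units of the state.
- env.get_state(): the state, without advancing time (a new reading comes with each control period).
- env.camera(name): name is "scene" or "top" or "wrist"; returns a dict with "frame" (400x640x3 uint8, red, green, blue), "fx", "fy", "cx", "cy" (pixels), "rvec" (rotation vector, rad) and "tvec" (3), from world to camera coordinates, as OpenCV has them. Camera axes: x right, y down, z forward; pixel columns grow to the right and rows downward; lengths in m; the calibration is good to about 2 mm. A picture is of the moment at which its call begins. There is no depth.
- env.hand_in(): hands the job in; it is judged then, once.
The state is a dict: "t": time; "joint_positions": joint angles; "dq": joint speeds; "tau": joint torques, N m; "tool_pos": TCP position; "ee_rot": TCP orientation; "ft_force": force on the tool from outside, world axes, zero at the start; "wrist_torque": the same for the moment, N m; "finger_gap": finger opening in m; "gripper_force": force on a finger pad.
Only numpy, scipy, OpenCV 4.12 (cv2) and the standard library are available. Lean on these libraries where they do the work, as an engineer would, in place of code of your own. Each camera call takes 0.05 s, during which the arm holds its last target. There are 200 camera calls.

## Task

Lay the silver flue tube from its wooden cradle into the two black V-saddles of the clamping jig so that it rests level, between the orange jaw pad and the grey end stop, and let go of it without dropping it. Then squeeze the clamp's orange trigger bar against its black grip again and again, moving the jaw by the trigger alone, until the sprung pad holds the tube against the end stop with its stem pushed in about half-way (some 14 mm of its 30 mm); with the green part of the stem gone the tube is crushed. Finish while still holding the trigger squeezed against the grip, and leave the other things on the bench where they are.

Things in the scene. Friction and masses are not known exactly. Their poses are not given: they have to be found in the camera images.
- tube_mid (a point): centre of the loose silver tube, 32 mm diameter, 160 mm long, about 160 g, along its own x axis (ends alike; it may have rolled). It starts lying in two black V-saddles of a wooden cradle, centre 42 mm above the bench; the middle 80 mm of the tube is free below and beside for fingers, down to the cradle's board, which is 10 mm thick and 70 mm wide
- jig: clamping jig, fixed; origin on the bench under the middle of the jig, x along the clamping axis from clamp to end stop, z up. Wooden board 490 x 100 x 18 mm. The clamping axis is y = 0, 55 mm above the bench. Two black 90-degree V-saddles, each 16 mm long, at x = 75 and 165 mm, 74 mm free between them, 54 mm tall: the tube lying in both has its axis on the clamping axis
- stop_face (a point): middle of the face of the grey end stop that the tube's end must come against (x = 200 mm in the jig, height 55 mm); the stop is 50 mm wide and 86 mm tall
- jaw_face (a point): middle of the front face of the orange round jaw pad (30 mm diameter), on the clamping axis; it faces the end stop and moves towards it with each pump. When the tube is laid in, its end must clear this face
- grip_post (a point): middle of the fixed black upright grip at the height to squeeze, 158 mm above the bench; the grip is 14 mm thick along the jig's x, 28 mm wide, and reaches 188 mm above the bench. It rises from the blue clamp body (jig x = -172 to -74 mm, 60 mm wide, top 114 mm above the bench)
- bar_mid (a point): centre of the trigger's orange cross-bar (14 mm thick, 32 mm long along the jig's y), 37 mm in front (jig x) of grip_post released, 19 mm squeezed home: 51 and 33 mm over both. Fingers reach over both from above and close along the jig's x. Only the bar moves, so centre them 9.5 mm in front of grip_post, opened 72 mm or more. It takes under 15 N; a spring returns it
- trigger (a joint): trigger angle: 0 released, 0.36 rad squeezed home
- ram (a joint): how far the ratchet has advanced ram and jaw towards the stop, m (0 to 0.095). Each full squeeze and full release of the trigger advances it 8 mm net (the first may give less); let go, it slips back at most 3 mm. It cannot be drawn back by the trigger
- jaw (a joint): how far the pad's sprung stem is pushed into the ram's head, m: 0 free, 0.030 bottomed; 0.7 N per mm. The stem is green near the head, red for the last 7 mm next to the pad. The tube slides along the saddles at 1 to 3 N until it meets the stop. Pushed in 5 to 22 mm with the tube at the stop it is well clamped; beyond 23 mm the tube is crushed
- trigger_bar: the upper part of the trigger, its orange cross-bar and the stem that carries it, as a solid (its origin lies at the trigger's pivot, 108 mm above the bench; use bar_mid for its place)
- stop: the end stop as a solid (origin as the jig's)
- ram_bar: the toothed steel bar and its dark round head behind the jaw pad (origin on the clamping axis; moves with the ram)
- jaw_pad: the orange jaw pad as a solid (origin on the clamping axis 15 mm ahead of the pad's front face)
- tube: the silver tube as a solid (origin at its centre)
- jar: bystander: a lidded amber jar, 60 mm wide, 85 mm tall; origin under it
- screwdriver: bystander: a loose screwdriver lying on the bench; origin under it
- brick: bystander: a loose buff fire brick, 60 x 110 x 25 mm; origin under it
- collar: bystander: a loose steel collar ring, 80 mm across, 30 mm tall; origin under it
There are look-alikes about, which are no part of the job. Leave any blue, pink or turquoise look-alike of the tube alone.

How it is judged:
By the outcome, as a careful person would: the job done as asked, in the order asked, and still so for the second after the job is handed in, while the arm keeps its last pose, push and grip.
It also fails if it takes over 67 s, if anything falls off the work surface, if the arm or the gripper's body presses on something with over 40 N, if the wrist force passes 120 N, or if a joint passes its speed limit or range.

## Working session

There is one attempt and no reset: what is moved stays moved. The work goes in short steps, Python scripts to look and compute and a tool call to move; the robot and the scene stay as the last step left them, time stands still between calls to the robot, and variables do not carry over. Pictures are saved under pics/ and viewed, at most 11 in all, crops included, and the job is handed in when it is done.

Besides the shell and the picture viewer there is one more tool, called after "Call:" in YAML: its name, and indented under it one key for each argument. servo_tool: Moves the arm, as the interface text tells. Its arguments: {"type":"object","properties":{"rows":{"type":"string"}},"required":["rows"]}

```bash
mkdir -p pics
cat > h.py <<'E'
import numpy as np, cv2
from station import env
def cam(n,save=None):
    c=env.camera(n)
    if save: cv2.imwrite('pics/'+save,c['frame'][:,:,::-1])
    return c
def ray(c,u,v):
    R=cv2.Rodrigues(np.array(c['rvec'],float))[0]; t=np.array(c['tvec'],float).ravel()
    d=R.T@np.array([(u-c['cx'])/c['fx'],(v-c['cy'])/c['fy'],1]); return -R.T@t,d
def at(c,u,v,z):
    o,d=ray(c,u,v); return o+d*(z-o[2])/d[2]
def proj(c,P):
    K=np.array([[c['fx'],0,c['cx']],[0,c['fy'],c['cy']],[0,0,1]],float)
    return cv2.projectPoints(np.array(P,float).reshape(-1,1,3),np.array(c['rvec'],float),np.array(c['tvec'],float),K,None)[0].reshape(-1,2)
def save(c,f):
    np.savez(f,**{k:np.array(v) for k,v in c.items()})
E
python3 - <<'E'
from h import *
a=cam('top','top0.png');b=cam('scene','scene0.png');save(a,'top0.npz');save(b,'scene0.npz')
s=env.get_state();print(s['t'],s['tool_pos'],s['ee_rot'],s['finger_gap'],env.tcp_to_grasp)
for c in(a,b):print(ray(c,320,200))
E
```

```text
0.1 [ 0.20875394 -0.58865325  0.23062424] [-1.79927209e+02  1.21914262e-03  1.95270644e+01] 0.08557315317058353 0.0187
(array([0.35015249, 0.02832157, 1.25872517]), array([ 0.11042323, -0.02506783, -0.99357228]))
(array([1.11380138, 0.24130635, 1.0031445 ]), array([-0.58360334, -0.20771019, -0.78503494]))
```

View pics/top0.png

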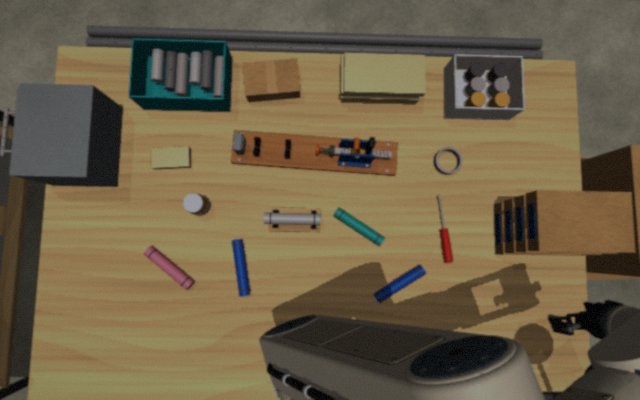

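View pics/scene0.png

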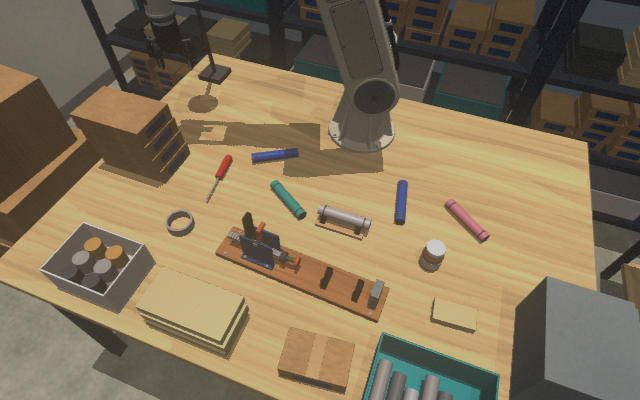

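The only silver tube is at top (292,218) / scene (343,218), lying in a wooden cradle. The look-alikes are pink (168,267), blue (241,267), blue (400,284) and turquoise (358,226). There are also loose tubes in the teal box. The jig runs from (232,150) to (397,158) in top, with the stop at left and the clamp at right. I'll confirm this in enlarged crops.

Run:
```python
import cv2
a=cv2.imread('pics/top0.png')[125:240,225:405];cv2.imwrite('pics/topc.png',cv2.resize(a,None,fx=4.4,fy=4.4,interpolation=cv2.INTER_CUBIC))
b=cv2.imread('pics/scene0.png')[195:325,205:400];cv2.imwrite('pics/scenec.png',cv2.resize(b,None,fx=4,fy=4,interpolation=cv2.INTER_CUBIC))
```

```text
(no output)
```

View pics/topc.png

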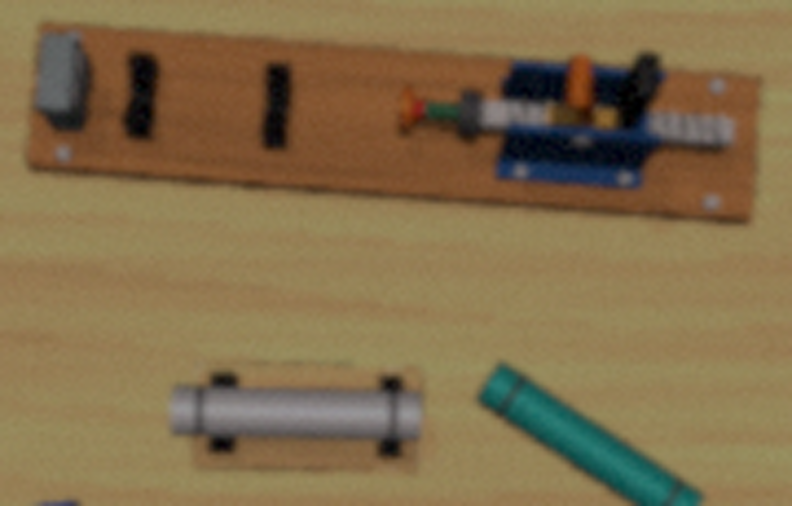

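View pics/scenec.png

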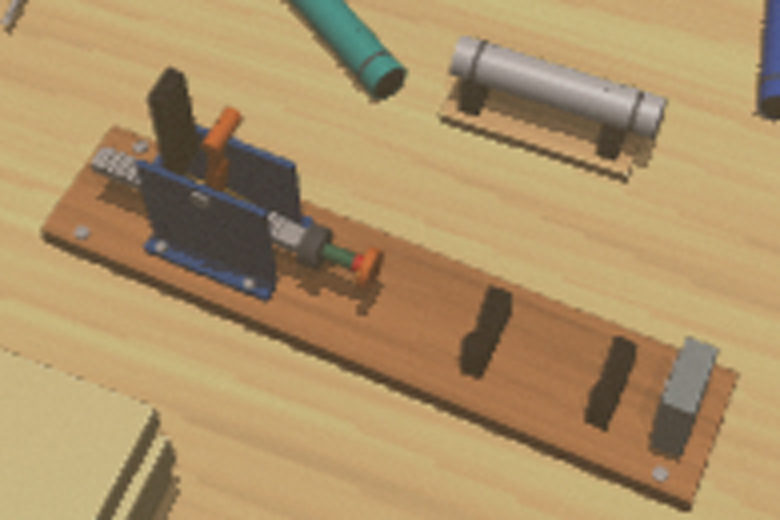

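The crops confirm it: plain silver tube in its cradle with ends at top crop (170,410) and (422,414), and a silver-grey stop, two saddles, orange pad, orange bar and black grip on the jig. Next I'll fit the poses from these points.

```bash
cat > fit.py <<'E'
from h import *
from scipy.optimize import least_squares
T=dict(np.load('top0.npz'));S=dict(np.load('scene0.npz'))
tp=lambda p:np.array(p,float)/4.4+[225-.4,125-.4]
sp=lambda p:np.array(p,float)/4+[205-.4,195-.4]
def jig2w(q,P):
    P=np.array(P,float)/1000;c,s=np.cos(q[2]),np.sin(q[2])
    return np.c_[q[0]+c*P[:,0]-s*P[:,1],q[1]+s*P[:,0]+c*P[:,1],P[:,2]]
if __name__=='__main__':
    def run(obs,q0):
        def f(q): return np.concatenate([(proj(c,jig2w(q,[P]))[0]-px) for c,px,P in obs])
        r=least_squares(f,q0,loss='soft_l1');print(np.round(r.x[:2],4),np.degrees(r.x[2]).round(2));print(np.round(r.fun.reshape(-1,2),1).tolist());return r.x
    J=[(T,tp((40,22)),(245,-50,18)),(T,tp((762,78)),(-245,-50,18)),(T,tp((748,220)),(-245,50,0)),(T,tp((28,168)),(245,50,0)),
     (S,sp((690,510)),(245,-50,0)),(S,sp((738,372)),(245,50,18)),(S,sp((110,125)),(-245,50,18)),(S,sp((42,235)),(-245,-50,18))]
    j=run(J,[.7,.1,1.57])
    t=run([(T,tp((170,410)),(80,0,42)),(T,tp((422,414)),(-80,0,42)),(S,sp((457,57)),(-80,0,42)),(S,sp((655,117)),(80,0,42))],[.5,.1,1.57])
    np.save('j.npy',j);np.save('t.npy',t)
    print('stop',jig2w(j,[(200,0,55)]),'place',jig2w(j,[(115,0,55)]))
    print('jaw: top',at(T,*tp((403,109)),.055),'scene',at(S,*sp((375,265)),.055))
    for n,P in dict(bar_top=(-100,0,165),grip=(-140,0,188)).items(): pass
    print('grip scene top',at(S,*sp((175,72)),.188),'top',at(T,*tp((648,58)),.188),'bar',at(S,*sp((225,125)),.16), at(T,*tp((580,75)),.165))
    c,s=np.cos(j[2]),np.sin(j[2])
    for p in [at(T,*tp((403,109)),.055),at(S,*sp((375,265)),.055),at(S,*sp((175,72)),.188),at(T,*tp((648,58)),.188)]:
        d=p[:2]-j[:2];print('jig',(c*d[0]+s*d[1]).round(4),(-s*d[0]+c*d[1]).round(4))
E
python3 fit.py
```

```text
[0.6316 0.0151] 87.21
[[-0.5, -0.3], [-0.1, -1.3], [0.4, 0.4], [0.4, 0.9], [-0.2, 0.9], [0.4, -0.2], [0.7, 0.1], [-0.8, -0.9]]
[0.4316 0.0754] 90.32
[[1.0, 0.1], [-0.0, -0.1], [-0.1, -0.2], [1.2, 0.5]]
stop [[0.64138673 0.21482756 0.055     ]] place [[0.63724848 0.12992835 0.055     ]]
jaw: top [0.63004293 0.01125476 0.055     ] scene [0.62694409 0.01038768 0.055     ]
grip scene top [ 0.61283244 -0.12941223  0.188     ] top [ 0.63276203 -0.12960488  0.188     ] bar [ 0.62168624 -0.09302162  0.16      ] [ 0.62751381 -0.09233657  0.165     ]
jig -0.0039 0.0014
jig -0.0049 0.0045
jig -0.1452 0.0118
jig -0.1444 -0.0082
```

```bash
cat >> h.py <<'E'
from scipy.spatial.transform import Rotation as Ro
def goal(p,yaw):
    s=env.get_state();R=Ro.from_euler('xyz',s['ee_rot'],degrees=True);G=Ro.from_euler('xyz',[180,0,yaw],degrees=True)
    print('t',round(s['t'],2),'shift',np.round(R.inv().apply(np.array(p)-s['tool_pos'])*1000,1),'rot',np.round((R.inv()*G).as_rotvec(degrees=True),2))
E
python3 -c "
from h import *
goal([.43,.075,.2],90.3)"
```

```text
t 0.1 shift [ 430.3 -551.5   31.3] rot [-6.000e-02 -4.000e-02 -7.077e+01]
```

Call:
servo_tool:
  rows: "430 -551.5 0 0 0 -70.8 85;430 -551.5 0 0 0 -70.8 85;430 -551.5 0 0 0 -70.8 85;430 -551.5 0 0 0 -70.8 85;430 -551.5 0 0 0 -70.8 85;430 -551.5 0 0 0 -70.8 85;430 -551.5 0 0 0 -70.8 85;430 -551.5 0 0 0 -70.8 85;430 -551.5 0 0 0 -70.8 85;430 -551.5 0 0 0 -70.8 85"

```text
t: 0.93
tool_pos: [0.3404, -0.1918, 0.2313]
ee_rot: [180.0, 0.0, 90.7]
ft_force: [0.7, -0.2, -0.6]
finger_gap: 0.0849
gripper_force: 0.0
```

```bash
python3 -c "
from h import *
goal([.43,.075,.22],90.3);print(env.get_state()['joint_positions'])"
```

```text
t 0.93 shift [265.8  92.6  11.3] rot [0.01 0.   0.36]
[-2.96253408e+01 -1.54867775e+00  1.20141153e+02  3.29470058e-03
  6.13961525e+01 -3.02832032e+01]
```

Call:
servo_tool:
  rows: "266 92 11 0 0 0 85;266 92 11 0 0 0 85;266 92 11 0 0 0 85;266 92 11 0 0 0 85;266 92 11 0 0 0 85;266 92 11 0 0 0 85;266 92 11 0 0 0 85;266 92 11 0 0 0 85;266 92 11 0 0 0 85;266 92 11 0 0 0 85"

```text
t: 1.77
tool_pos: [0.4304, 0.0725, 0.2199]
ee_rot: [-179.9, 0.0, 90.4]
ft_force: [-0.4, -0.4, -0.7]
finger_gap: 0.0849
gripper_force: 0.0
```

```bash
python3 -c "
from h import *
goal([.4316,.0754,.22],90.3)
c=cam('wrist','w1.png');save(c,'w1.npz');c2=cam('scene','s1.png')
t=np.load('t.npy')
from fit import jig2w
print(proj(c,jig2w(t,[(-80,0,42),(80,0,42),(0,16,42),(0,-16,42)])),ray(c,320,200))
a=c['frame'].copy();cv2.imwrite('pics/w1.png',a[:,:,::-1])"
```

```text
t 1.77 shift [ 2.8  1.2 -0.1] rot [-0.06  0.03  0.09]
[[316.02743561 242.7468065 ]
 [316.20448084 106.59073511]
 [302.3249764  179.03363809]
 [329.89687365 179.03088945]] (array([0.4295667 , 0.13881687, 0.36399025]), array([ 0.02026182, -0.26547943, -0.9641117 ]))
```

View pics/w1.png

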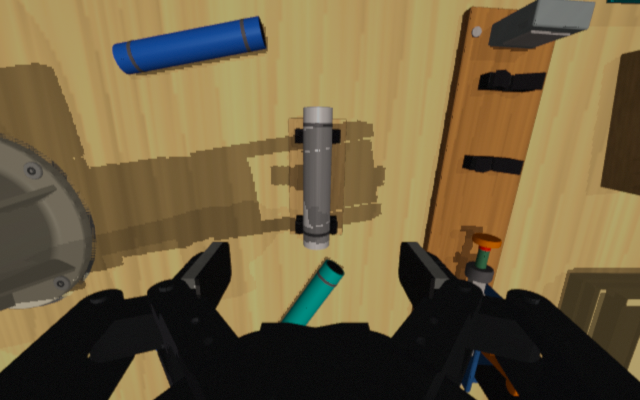

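The tube is at (317,107)–(317,248), within about 2 mm of prediction, with the fingers straddling it. I'll descend and grip.

Call:
servo_tool:
  rows: "0 2.5 40 0 0 0 85;0 2.5 80 0 0 0 85;0 2.5 120 0 0 0 85;0 2.5 150 0 0 0 85;0 2.5 170 0 0 0 85;0 2.5 185 0 0 0 85;0 2.5 194 0 0 0 85;0 2.5 199 0 0 0 85;0 2.5 199 0 0 0 85;0 2.5 199 0 0 0 60"

```text
t: 2.7
tool_pos: [0.434, 0.0725, 0.0219]
ee_rot: [180.0, -0.0, 90.3]
ft_force: [-0.1, -0.1, 0.0]
finger_gap: 0.0751
gripper_force: 0.0
```

Call:
servo_tool:
  rows: "0 0 0 0 0 0 20;0 0 0 0 0 0 20;0 0 0 0 0 0 20;0 0 0 0 0 0 20;0 0 0 0 0 0 20;0 0 0 0 0 0 20;0 0 0 0 0 0 20;0 0 0 0 0 0 20"

```text
t: 3.37
tool_pos: [0.4327, 0.0729, 0.0221]
ee_rot: [-179.9, -0.0, 90.3]
ft_force: [-5.6, 0.1, 15.1]
finger_gap: 0.0301
gripper_force: 58.0
```

Call:
servo_tool:
  rows: "0 0 -8 0 0 0 20;0 0 -20 0 0 0 20;0 0 -40 0 0 0 20;0 0 -70 0 0 0 20;0 0 -105 0 0 0 20;0 0 -135 0 0 0 20;0 0 -150 0 0 0 20;0 0 -150 0 0 0 20"

```text
t: 4.03
tool_pos: [0.4358, 0.0732, 0.1752]
ee_rot: [179.6, -0.1, 90.3]
ft_force: [0.6, 0.3, -2.3]
finger_gap: 0.0304
gripper_force: 59.6
```

```bash
python3 -c "
from h import *
from fit import jig2w
j=np.load('j.npy');p=jig2w(j,[(110,0,172)])[0];print(p)
goal(p,87.5);print(env.get_state()['finger_gap'])
"
```

```text
[0.63700506 0.12493428 0.172     ]
t 4.03 shift [ 50.5 201.5   4.7] rot [ 0.4  -0.07  2.84]
0.03035843411494368
```

Call:
servo_tool:
  rows: "10 38 0 0 0 2.8 20;20 78 0 0 0 2.8 20;30 118 0 0 0 2.8 20;40 158 0 0 0 2.8 20;46 185 0 0 0 2.8 20;50 198 0 0 0 2.8 20;50 201 0 0 0 2.8 20;50 201 0 0 0 2.8 20;50 201 0 0 0 2.8 20;50 201 0 0 0 2.8 20"

```text
t: 4.87
tool_pos: [0.6327, 0.1236, 0.1708]
ee_rot: [-179.9, 0.0, 87.5]
ft_force: [0.0, 0.6, -1.6]
finger_gap: 0.0305
gripper_force: 59.8
```

```bash
python3 -c "
from h import *
from fit import jig2w
j=np.load('j.npy')
s=env.get_state();print(s['tool_pos'],s['ee_rot'])
c=cam('wrist');save(c,'w2.npz');b=cam('top');save(b,'t2.npz');d=cam('scene');save(d,'s2.npz')
print(proj(c,jig2w(j,[(75,21,54),(75,-21,54),(165,21,54),(165,-21,54),(200,25,86),(200,-25,86),(-4,0,55)])).round(1).tolist())
g=jig2w([s['tool_pos'][0],s['tool_pos'][1],np.radians(87.5)],[(80,0,194),(-80,0,194)]);print(proj(c,g),proj(b,g),proj(d,g))
u=cv2.resize(c['frame'][:,:,::-1][0:300,140:560],None,fx=1.9,fy=1.9);cv2.imwrite('pics/w2.png',u)
x=proj(b,g).mean(0).astype(int);y=proj(d,g).mean(0).astype(int)
f=lambda im,p:cv2.resize(im[p[1]-75:p[1]+75,p[0]-100:p[0]+100,::-1],None,fx=4,fy=4,interpolation=cv2.INTER_CUBIC)
print(x,y);cv2.imwrite('pics/s2.png',f(d['frame'],y));cv2.imwrite('pics/t2.png',f(b['frame'],x))
"
```

```text
[0.63272077 0.12357493 0.17084395] [-1.79911703e+02  2.14337155e-02  8.75240180e+01]
[[298.1, 227.2], [340.7, 227.3], [296.9, 133.4], [343.5, 133.6], [288.5, 87.7], [354.4, 88.0], [318.7, 297.9]]
[[315.74247696  86.82049483]
 [315.6829073  398.14650401]] [[241.52384349 132.83756024]
 [304.46093864 136.97478393]] [[372.01815753 260.8450614 ]
 [309.18456027 237.31412211]]
[272 134] [340 249]
```

View pics/w2.png

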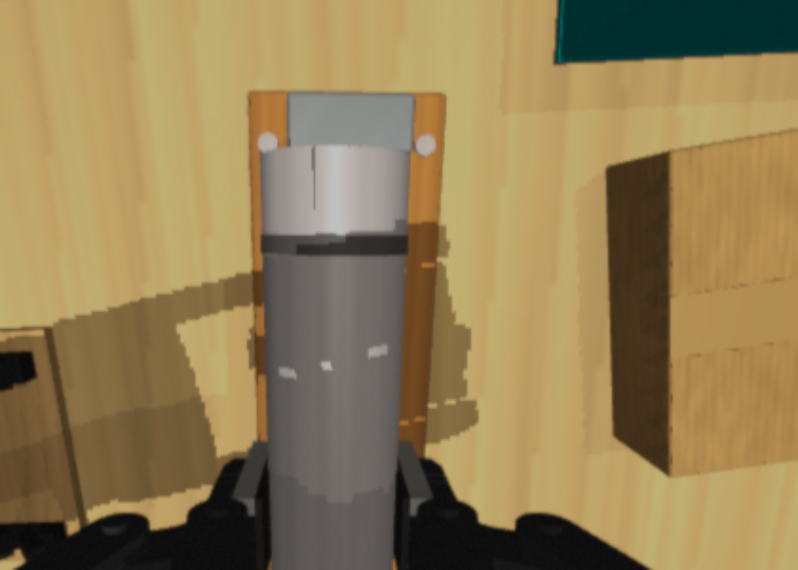

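View pics/s2.png

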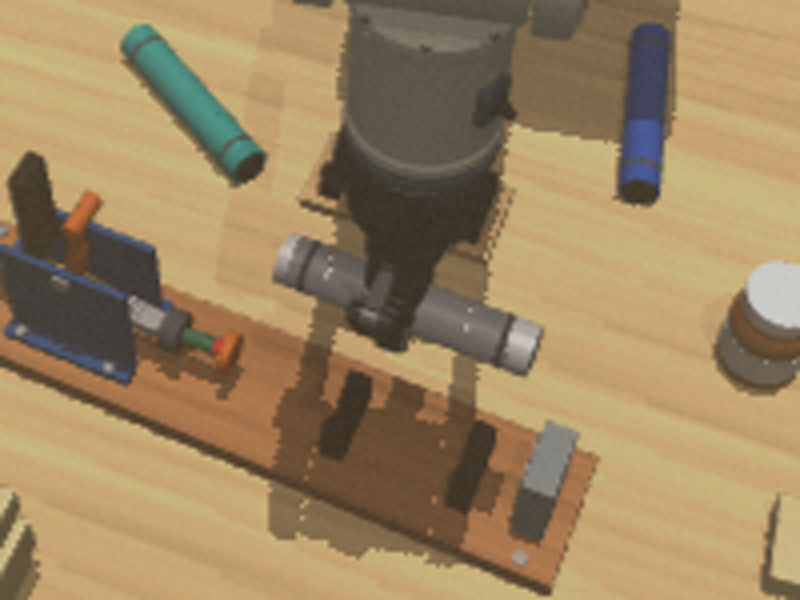

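```bash
python3 -c "
from h import *
from fit import jig2w
j=np.load('j.npy');c=dict(np.load('w2.npz'))
cr=lambda P:((proj(c,jig2w(j,P))-[140,0])*1.9).round(0).tolist()
print('board end',cr([(245,50,18),(245,-50,18)]));print('board x=100',cr([(100,50,18),(100,-50,18)]));print('stop',cr([(225,25,86),(225,-25,86)]))
g=[.6327,.1236,np.radians(87.5)]
print('tube',((proj(c,jig2w(g,[(80,16,189.5),(80,-16,189.5),(-10,16,189.5),(-10,-16,189.5)]))-[140,0])*1.9).round(0).tolist())
f=c['frame'];hsv=cv2.cvtColor(f,cv2.COLOR_RGB2HSV)
for r in (60,90,120,140,160):print(r,[tuple(int(v) for v in f[r,x]) for x in range(266,286,3)],'|',[tuple(int(v) for v in f[r,x]) for x in range(356,382,3)])
"
```

```text
board end [[243.0, 87.0], [443.0, 87.0]]
board x=100 [[253.0, 368.0], [428.0, 368.0]]
stop [[281.0, 98.0], [410.0, 98.0]]
tube [[261.0, 167.0], [407.0, 167.0], [273.0, 533.0], [395.0, 533.0]]
60 [(191, 169, 108), (185, 155, 98), (158, 106, 51), (166, 112, 54), (181, 125, 60), (175, 119, 57), (175, 120, 57)] | [(125, 128, 125), (177, 121, 57), (175, 120, 55), (183, 126, 60), (178, 121, 57), (164, 110, 52), (154, 128, 75), (191, 175, 113), (191, 175, 113)]
90 [(192, 171, 110), (191, 166, 106), (143, 98, 50), (166, 111, 54), (108, 102, 99), (130, 124, 121), (144, 137, 133)] | [(174, 120, 61), (174, 119, 56), (180, 124, 58), (180, 123, 58), (171, 115, 54), (149, 102, 49), (191, 175, 116), (191, 175, 112), (191, 176, 113)]
120 [(192, 172, 110), (192, 170, 110), (147, 113, 65), (168, 113, 53), (107, 95, 88), (125, 120, 116), (142, 135, 131)] | [(112, 73, 34), (110, 71, 33), (117, 75, 37), (110, 70, 32), (103, 66, 29), (130, 105, 63), (150, 127, 79), (191, 176, 112), (192, 175, 114)]
140 [(192, 169, 108), (192, 171, 109), (181, 151, 93), (166, 112, 52), (101, 77, 57), (79, 75, 73), (89, 85, 81)] | [(109, 71, 33), (113, 72, 33), (152, 101, 47), (149, 98, 47), (135, 89, 42), (132, 107, 65), (154, 132, 81), (192, 177, 113), (192, 175, 114)]
160 [(123, 99, 59), (123, 99, 59), (176, 146, 91), (95, 61, 28), (130, 90, 53), (78, 74, 71), (88, 83, 81)] | [(108, 70, 32), (114, 74, 34), (110, 71, 33), (103, 66, 31), (107, 81, 45), (131, 107, 64), (137, 111, 68), (150, 127, 77), (192, 174, 112)]
```

```bash
python3 -c "
from h import *
from fit import jig2w
j=np.load('j.npy');j[0]+=.0022;np.save('j2.npy',j);p=jig2w(j,[(108,0,83)])[0];print(p)
goal(p,87.3)
"
```

```text
[0.63910768 0.12293665 0.083     ]
t 5.02 shift [-0.6  5.7 88.5] rot [-0.01  0.    0.22]
```

Call:
servo_tool:
  rows: "-0.5 5.5 10 0 0 0.2 20;-0.5 5.5 35 0 0 0.2 20;-0.5 5.5 60 0 0 0.2 20;-0.5 5.5 78 0 0 0.2 20;-0.5 5.5 86 0 0 0.2 20;-0.5 5.5 88 0 0 0.2 20;-0.5 5.5 88 0 0 0.2 20;-0.5 5.5 88 0 0 0.2 20"

```text
t: 5.68
tool_pos: [0.6405, 0.1233, 0.0842]
ee_rot: [179.9, -0.0, 87.3]
ft_force: [-0.4, 0.6, -1.7]
finger_gap: 0.0306
gripper_force: 59.8
```

Call:
servo_tool:
  rows: "0 0 2 0 0 0 20;0 0 4 0 0 0 20;0 0 5 0 0 0 20;0 0 5 0 0 0 20;0 0 5 0 0 0 20"

```text
t: 6.1
tool_pos: [0.6398, 0.1232, 0.0785]
ee_rot: [180.0, -0.0, 87.3]
ft_force: [0.5, -0.4, -1.6]
finger_gap: 0.0304
gripper_force: 59.8
```

Call:
servo_tool:
  rows: "0 0 1 0 0 0 20;0 0 2 0 0 0 20;0 0 2 0 0 0 20;0 0 2 0 0 0 20"

```text
t: 6.43
tool_pos: [0.6396, 0.1232, 0.0761]
ee_rot: [-180.0, 0.0, 87.3]
ft_force: [0.5, 0.4, -0.6]
finger_gap: 0.0307
gripper_force: 59.8
```

Call:
servo_tool:
  rows: "0 0 1 0 0 0 20;0 0 1.5 0 0 0 20;0 0 1.5 0 0 0 20;0 0 1.5 0 0 0 20"

```text
t: 6.77
tool_pos: [0.6397, 0.1232, 0.0747]
ee_rot: [-180.0, 0.0, 87.3]
ft_force: [-0.8, -0.3, -1.4]
finger_gap: 0.0305
gripper_force: 59.8
```

Call:
servo_tool:
  rows: "0 0 0.5 0 0 0 20;0 0 1 0 0 0 20;0 0 1 0 0 0 20;0 0 1 0 0 0 20"

```text
t: 7.1
tool_pos: [0.6397, 0.1232, 0.0737]
ee_rot: [-180.0, 0.0, 87.3]
ft_force: [0.1, -0.1, -1.1]
finger_gap: 0.0306
gripper_force: 59.8
```

Call:
servo_tool:
  rows: "0 0 0.5 0 0 0 20;0 0 1 0 0 0 20;0 0 1 0 0 0 20;0 0 1 0 0 0 20"

```text
t: 7.43
tool_pos: [0.6397, 0.1232, 0.0727]
ee_rot: [-180.0, 0.0, 87.3]
ft_force: [0.9, -1.0, -1.2]
finger_gap: 0.0303
gripper_force: 59.8
```

Call:
servo_tool:
  rows: "0 0 0.5 0 0 0 20;0 0 1 0 0 0 20;0 0 1.5 0 0 0 20;0 0 1.5 0 0 0 20;0 0 1.5 0 0 0 20"

```text
t: 7.85
tool_pos: [0.6397, 0.1232, 0.0712]
ee_rot: [-180.0, 0.0, 87.3]
ft_force: [0.6, 0.5, -1.5]
finger_gap: 0.0305
gripper_force: 59.8
```

Call:
servo_tool:
  rows: "0 0 0.5 0 0 0 20;0 0 1 0 0 0 20;0 0 1 0 0 0 20;0 0 1 0 0 0 20"

```text
t: 8.18
tool_pos: [0.6397, 0.1232, 0.0703]
ee_rot: [-180.0, -0.0, 87.3]
ft_force: [0.1, 0.2, -1.6]
finger_gap: 0.0305
gripper_force: 59.8
```

```bash
python3 -c "
from h import *
from fit import jig2w
c=cam('wrist');d=cam('scene');save(c,'w3.npz');save(d,'s3.npz')
j=np.load('j2.npy')
y=proj(d,jig2w(j,[(108,0,55)]))[0].astype(int);print(y, proj(d,jig2w(j,[(28,0,55),(188,0,55),(28,0,71),(188,0,71)])).round(1).tolist())
print(proj(c,jig2w(j,[(188,0,71),(188,16,55),(188,-16,55),(200,25,86),(200,-25,86)])).round(1).tolist())
A=cv2.resize(d['frame'][y[1]-35:y[1]+35,y[0]-65:y[0]+65],(780,420),interpolation=cv2.INTER_CUBIC)
B=cv2.resize(c['frame'][20:170,120:520],(480,180),interpolation=cv2.INTER_AREA)
im=np.zeros((600,780,3),np.uint8);im[:420]=A;im[420:,:480]=B;cv2.imwrite('pics/m3.png',im[:,:,::-1])
"
```

```text
[336 278] [[308.4, 267.3], [364.6, 289.7], [308.4, 264.3], [365.3, 287.0]]
[[314.7, 93.2], [284.6, 96.2], [344.7, 96.3], [254.6, 58.9], [374.9, 58.9]]
```

View pics/m3.png

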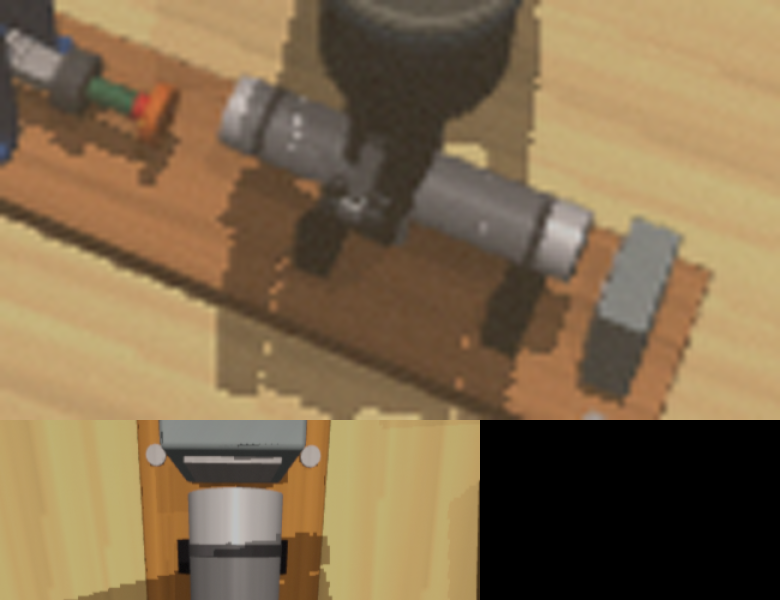

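The tube is still about 30 mm above the saddles. I had the sign of the grasp offset wrong: the TCP must be at about 0.035, not 0.075. The wrist view has the tube centred on the saddles within about 1.3 mm (tube 236, saddle 233). Both ends are clear, so I'll keep lowering.

Call:
servo_tool:
  rows: "0 -1 5 0 0 0 20;0 -1 14 0 0 0 20;0 -1 22 0 0 0 20;0 -1 27 0 0 0 20;0 -1 29 0 0 0 20;0 -1 29 0 0 0 20;0 -1 29 0 0 0 20"

```text
t: 8.87
tool_pos: [0.6387, 0.1233, 0.041]
ee_rot: [-180.0, 0.0, 87.3]
ft_force: [0.8, 0.4, -0.9]
finger_gap: 0.0304
gripper_force: 59.8
```

Call:
servo_tool:
  rows: "0 0 1 0 0 0 20;0 0 2 0 0 0 20;0 0 3 0 0 0 20;0 0 3 0 0 0 20;0 0 3 0 0 0 20"

```text
t: 9.28
tool_pos: [0.6387, 0.1233, 0.0384]
ee_rot: [180.0, -0.0, 87.3]
ft_force: [0.9, -0.6, -2.2]
finger_gap: 0.0301
gripper_force: 59.8
```

Call:
servo_tool:
  rows: "0 0 0.5 0 0 0 20;0 0 1 0 0 0 20;0 0 1 0 0 0 20;0 0 1 0 0 0 20"

```text
t: 9.62
tool_pos: [0.6387, 0.1232, 0.0373]
ee_rot: [-180.0, 0.0, 87.3]
ft_force: [0.4, 0.2, -1.3]
finger_gap: 0.0304
gripper_force: 59.8
```

Call:
servo_tool:
  rows: "0 0 0.5 0 0 0 20;0 0 1 0 0 0 20;0 0 1 0 0 0 20;0 0 1 0 0 0 20"

```text
t: 9.95
tool_pos: [0.6386, 0.1233, 0.0362]
ee_rot: [-180.0, 0.0, 87.3]
ft_force: [-0.8, 0.4, -0.8]
finger_gap: 0.0302
gripper_force: 59.8
```

Call:
servo_tool:
  rows: "0 0 0.5 0 0 0 20;0 0 1 0 0 0 20;0 0 1 0 0 0 20;0 0 1 0 0 0 20"

```text
t: 10.28
tool_pos: [0.6388, 0.1233, 0.0355]
ee_rot: [180.0, -0.0, 87.3]
ft_force: [-2.4, -0.7, 2.5]
finger_gap: 0.0306
gripper_force: 60.3
```

Call:
servo_tool:
  rows: "0 -0.6 0.4 0 0 0 20;0 -0.6 0.8 0 0 0 20;0 -0.6 0.8 0 0 0 20;0 -0.6 0.8 0 0 0 20"

```text
t: 10.62
tool_pos: [0.6386, 0.1233, 0.0353]
ee_rot: [179.9, -0.0, 87.3]
ft_force: [-1.9, -1.3, 7.5]
finger_gap: 0.0303
gripper_force: 60.7
```

Call:
servo_tool:
  rows: "0 0 0 0 0 0 32;0 0 0 0 0 0 34;0 0 0 0 0 0 38;0 0 0 0 0 0 45;0 0 0 0 0 0 55;0 0 0 0 0 0 65;0 0 0 0 0 0 65;0 0 0 0 0 0 65"

```text
t: 11.28
tool_pos: [0.6381, 0.1233, 0.0344]
ee_rot: [-180.0, 0.0, 87.3]
ft_force: [0.1, 0.6, -0.2]
finger_gap: 0.0648
gripper_force: 0.0
```

Call:
servo_tool:
  rows: "0 0 -10 0 0 0 65;0 0 -30 0 0 0 65;0 0 -60 0 0 0 65;0 0 -100 0 0 0 75;0 0 -140 0 0 0 85;0 0 -180 0 0 0 85;0 0 -200 0 0 0 85;0 0 -200 0 0 0 85"

```text
t: 11.95
tool_pos: [0.641, 0.1238, 0.2417]
ee_rot: [179.4, -0.1, 87.3]
ft_force: [0.6, -0.2, -0.1]
finger_gap: 0.0849
gripper_force: 0.0
```

```bash
python3 -c "
from h import *
from fit import jig2w
j=np.load('j2.npy')
# target over grip: 9.5 mm in front, bar height
for gx in (-.145,-.144):print(jig2w(j,[(gx*1000+9.5,0,230)]))
goal(jig2w(j,[(-135,0,235)])[0],-2.8);print(env.get_state()['joint_positions'])
c=cam('wrist');d=cam('scene');save(d,'s4.npz')
y=[336,278]
A=cv2.resize(d['frame'][y[1]-75:y[1]+35,y[0]-115:y[0]+65],(790,483),interpolation=cv2.INTER_CUBIC)
cv2.imwrite('pics/m4.png',A[:,:,::-1])
"
```

```text
[[ 0.62725283 -0.1202746   0.23      ]]
[[ 0.62730152 -0.11927578  0.23      ]]
t 11.95 shift [-244.    -2.4    6.1] rot [ 0.33 -0.54 90.12]
[1.08013548e+01 2.18723059e+01 8.97944563e+01 1.62940978e-03
 6.77622942e+01 1.34764561e+01]
```

View pics/m4.png

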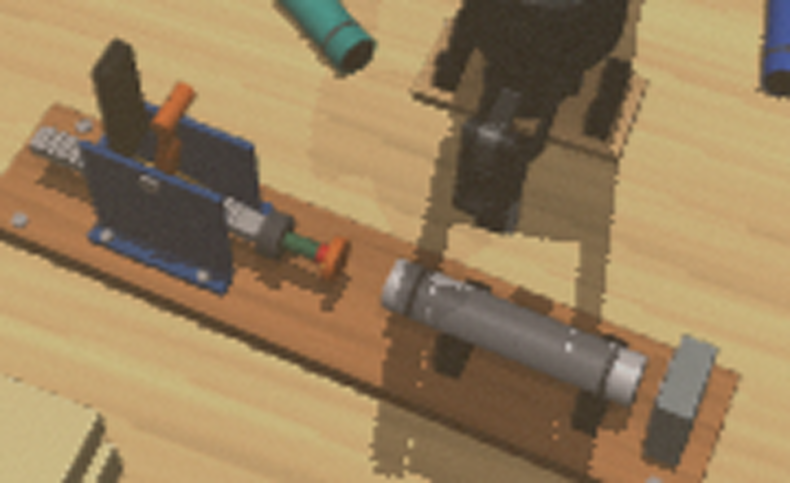

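The tube rests in both saddles, level, with gaps at pad and stop. Next I'll go above the grip.

Call:
servo_tool:
  rows: "-244 -3 4 0 0 90 85;-244 -3 4 0 0 90 85;-244 -3 4 0 0 90 85;-244 -3 4 0 0 90 85;-244 -3 4 0 0 90 85;-244 -3 4 0 0 90 85;-244 -3 4 0 0 90 85;-244 -3 4 0 0 90 85;-244 -3 4 0 0 90 85;-244 -3 4 0 0 90 85"

```text
t: 12.88
tool_pos: [0.6224, -0.1206, 0.2283]
ee_rot: [-179.9, 0.2, 15.3]
ft_force: [-0.1, 0.3, -0.3]
finger_gap: 0.0848
gripper_force: 0.0
```

```bash
python3 -c "
from h import *
from fit import jig2w
j=np.load('j2.npy');goal(jig2w(j,[(-135,0,235)])[0],-2.8)"
```

```text
t 12.88 shift [ 4.9  0.5 -6.7] rot [-0.07  0.2  18.1 ]
```

Call:
servo_tool:
  rows: "5 0.5 -5 0 0 18 85;5 0.5 -5 0 0 18 85;5 0.5 -5 0 0 18 85;5 0.5 -5 0 0 18 85;5 0.5 -5 0 0 18 85"

```text
t: 13.3
tool_pos: [0.6278, -0.1193, 0.2339]
ee_rot: [-180.0, 0.2, -2.2]
ft_force: [-1.0, -0.2, -1.0]
finger_gap: 0.085
gripper_force: 0.0
```

```bash
python3 -c "
from h import *
from fit import jig2w
j=np.load('j2.npy');goal(jig2w(j,[(-135,0,160)])[0],-2.8)
c=cam('wrist');save(c,'w5.npz')
print('grip',proj(c,jig2w(j,[(-152,14,188),(-138,14,188),(-138,-14,188),(-152,-14,188)])).round(0).tolist())
print('bar',proj(c,jig2w(j,[(-115,16,165),(-101,16,165),(-101,-16,165),(-115,-16,165)])).round(0).tolist())
cv2.imwrite('pics/w5.png',c['frame'][:,:,::-1])"
```

```text
t 13.3 shift [-0.3  0.6 73.9] rot [-0.02  0.16  0.65]
grip [[339.0, 237.0], [319.0, 237.0], [320.0, 200.0], [340.0, 200.0]]
bar [[290.0, 228.0], [273.0, 228.0], [272.0, 189.0], [290.0, 189.0]]
```

View pics/w5.png

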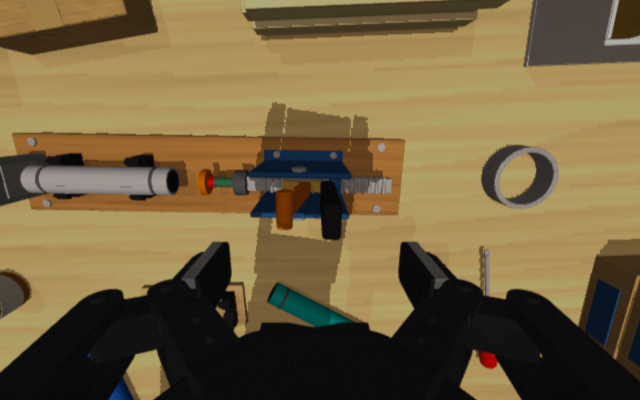

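Grip top is at (331,237) and the bar at (285,228), both within 3 px of prediction and between the fingers. I'll descend over both.

Call:
servo_tool:
  rows: "0 0.6 20 0 0 0.6 85;0 0.6 40 0 0 0.6 85;0 0.6 60 0 0 0.6 85;0 0.6 78 0 0 0.6 85;0 0.6 88 0 0 0.6 85;0 0.6 94 0 0 0.6 85;0 0.6 94 0 0 0.6 85;0 0.6 94 0 0 0.6 85"

```text
t: 14.02
tool_pos: [0.6289, -0.1201, 0.1418]
ee_rot: [180.0, -0.0, -2.9]
ft_force: [0.7, 0.5, 0.5]
finger_gap: 0.0852
gripper_force: 0.0
```

Call:
servo_tool:
  rows: "0 0 0 0 0 0 60;0 0 0 0 0 0 50;0 0 0 0 0 0 40;0 0 0 0 0 0 36;0 0 0 0 0 0 34;0 0 0 0 0 0 32;0 0 0 0 0 0 32;0 0 0 0 0 0 32"

```text
t: 14.68
tool_pos: [0.6292, -0.1223, 0.1431]
ee_rot: [179.8, -0.1, -2.9]
ft_force: [-2.2, -9.6, 8.4]
finger_gap: 0.0322
gripper_force: 21.4
```

Call:
servo_tool:
  rows: "0 2 0 0 0 0 72;0 2 0 0 0 0 72;0 2 0 0 0 0 72;0 2 0 0 0 0 72;0 2 0 0 0 0 72;0 2 0 0 0 0 72;0 2 0 0 0 0 72"

```text
t: 15.27
tool_pos: [0.6285, -0.122, 0.1414]
ee_rot: [180.0, 0.0, -2.9]
ft_force: [0.1, -0.3, -0.0]
finger_gap: 0.0721
gripper_force: 0.0
```

```bash
cat > jaw.py <<'E'
from h import *
from fit import jig2w
import sys
j=np.load('j2.npy');c=cam('wrist');f=c['frame'];n=sys.argv[1];save(c,n+'.npz')
h=cv2.cvtColor(f,cv2.COLOR_RGB2HSV).astype(int)
a=proj(c,jig2w(j,[(-70,0,55),(200,0,55)]));r=int(a[:,1].mean());print('axis',a.round(0).tolist())
# sample along clamping axis: classify
xs=np.arange(-60,60,1.);L=''
for x in xs:
    best='.'
    for y in (0,2,-2,4,-4,6,-6):
        u,v=proj(c,jig2w(j,[(x,y,55)]))[0].round().astype(int)
        if not(0<=u<640 and 0<=v<400):continue
        H,S,V=h[v,u]
        k='g' if 40<H<95 and S>70 else 'r' if (H<5 or H>172) and S>150 else None
        if k: best=k;break
    else:
        u,v=proj(c,jig2w(j,[(x,0,55)]))[0].round().astype(int)
        if 0<=u<640 and 0<=v<400:
            H,S,V=h[v,u];best='o' if H<14 and S>190 else 's' if S<60 and V>90 else 'd' if S<60 else '.'
    L+=best
print(''.join(L[i] if i%10 else '|'+L[i] for i in range(len(L))), 'x from -60')
E
python3 jaw.py w6
```

```text
axis [[236.0, 204.0], [-82.0, 205.0]]
|..........|...ddddddd|ddddddddgg|gggggggggg|gggggggggr|rrrrrrrooo|..........|..........|.ddddddd.d|ddgdddg.dd|dddsssssss|ssssssssss x from -60
```

Call:
servo_tool:
  rows: "0 0 0 0 0 0 32;0 0 0 0 0 0 32;0 0 0 0 0 0 32;0 0 0 0 0 0 32;0 0 0 0 0 0 32"

```text
t: 15.73
tool_pos: [0.629, -0.1223, 0.1423]
ee_rot: [180.0, -0.1, -2.9]
ft_force: [-1.0, -0.1, 5.6]
finger_gap: 0.0324
gripper_force: 19.2
```

Call:
servo_tool:
  rows: "0 0 0 0 0 0 70;0 0 0 0 0 0 70;0 0 0 0 0 0 70;0 0 0 0 0 0 70;0 0 0 0 0 0 70"

```text
t: 16.15
tool_pos: [0.6285, -0.1221, 0.1413]
ee_rot: [180.0, 0.0, -2.9]
ft_force: [0.3, -0.6, 0.6]
finger_gap: 0.07
gripper_force: 0.0
```

```bash
python3 jaw.py w7
```

```text
axis [[235.0, 204.0], [-82.0, 205.0]]
|..........|..sssssssd|dddddddddd|ddddddgggg|gggggggggg|gggggggrrr|rrrrroooo.|..........|.ddddddd.d|d.dddd..dd|dddsssssss|ssssssssss x from -60
```

Call:
servo_tool:
  rows: "0 0 0 0 0 0 32;0 0 0 0 0 0 32;0 0 0 0 0 0 32;0 0 0 0 0 0 32;0 0 0 0 0 0 32;0 0 0 0 0 0 70;0 0 0 0 0 0 70;0 0 0 0 0 0 70;0 0 0 0 0 0 70;0 0 0 0 0 0 70"

```text
t: 17.03
tool_pos: [0.6285, -0.1222, 0.1414]
ee_rot: [180.0, 0.0, -2.9]
ft_force: [-0.3, -0.1, -0.5]
finger_gap: 0.0703
gripper_force: 0.0
```

Call:
servo_tool:
  rows: "0 0 0 0 0 0 32;0 0 0 0 0 0 32;0 0 0 0 0 0 32;0 0 0 0 0 0 32;0 0 0 0 0 0 32;0 0 0 0 0 0 70;0 0 0 0 0 0 70;0 0 0 0 0 0 70;0 0 0 0 0 0 70;0 0 0 0 0 0 70"

```text
t: 17.87
tool_pos: [0.6285, -0.1222, 0.1414]
ee_rot: [180.0, 0.0, -2.9]
ft_force: [1.4, 0.6, -0.8]
finger_gap: 0.07
gripper_force: 0.0
```

Call:
servo_tool:
  rows: "0 0 0 0 0 0 32;0 0 0 0 0 0 32;0 0 0 0 0 0 32;0 0 0 0 0 0 32;0 0 0 0 0 0 32;0 0 0 0 0 0 70;0 0 0 0 0 0 70;0 0 0 0 0 0 70;0 0 0 0 0 0 70;0 0 0 0 0 0 70"

```text
t: 18.7
tool_pos: [0.6285, -0.1222, 0.1414]
ee_rot: [180.0, 0.0, -2.9]
ft_force: [-0.2, -0.4, -0.2]
finger_gap: 0.0703
gripper_force: 0.0
```

```bash
python3 jaw.py w8
```

```text
axis [[235.0, 204.0], [-82.0, 205.0]]
|..........|...sssssss|ssssssssss|ssssssssss|sssddddddd|dddddddddd|ddgggggggg|gggggggggg|rrrrrrrroo|oo........|...sssssss|ssssssssss x from -60
```

Call:
servo_tool:
  rows: "0 0 0 0 0 0 32;0 0 0 0 0 0 32;0 0 0 0 0 0 32;0 0 0 0 0 0 32;0 0 0 0 0 0 32;0 0 0 0 0 0 32"

```text
t: 19.25
tool_pos: [0.6291, -0.1223, 0.1424]
ee_rot: [180.0, -0.1, -2.9]
ft_force: [-0.9, -1.8, 6.4]
finger_gap: 0.0323
gripper_force: 18.9
```

```bash
python3 jaw.py w9
```

```text
axis [[236.0, 205.0], [-80.0, 206.0]]
|..........|..dsssssss|ssssssssss|ssssssssss|ssssssssss|sddddddddd|dddddddddd|gggggggggg|ggggggggrr|rrrrrroo..|oo........|.sssssssss x from -60
```

Call:
servo_tool:
  rows: "0 0 0 0 0 0 70;0 0 0 0 0 0 70;0 0 0 0 0 0 70;0 0 0 0 0 0 70;0 0 0 0 0 0 70"

```text
t: 19.72
tool_pos: [0.6285, -0.1222, 0.1414]
ee_rot: [180.0, 0.0, -2.9]
ft_force: [-0.4, -0.7, -0.3]
finger_gap: 0.0704
gripper_force: 0.0
```

```bash
python3 jaw.py w10
```

```text
axis [[235.0, 204.0], [-82.0, 205.0]]
|..........|...sssssss|ssssssssss|ssssssssss|ssssssssss|sddddddddd|dddddddddd|gggggggggg|gggggggggr|rrrrrrroo.|oo........|.sssssssss x from -60
```

Call:
servo_tool:
  rows: "0 0 0 0 0 0 32;0 0 0 0 0 0 32;0 0 0 0 0 0 32;0 0 0 0 0 0 32;0 0 0 0 0 0 32;0 0 0 0 0 0 32"

```text
t: 20.27
tool_pos: [0.6291, -0.1223, 0.1424]
ee_rot: [180.0, -0.1, -2.9]
ft_force: [-0.0, -0.8, 7.3]
finger_gap: 0.0323
gripper_force: 18.9
```

```bash
python3 jaw.py w11; python3 -c "
from h import *
A=dict(np.load('w11.npz'))['frame'];d=cam('scene');save(d,'s11.npz')
im=np.zeros((600,780,3),np.uint8)
im[:390]=cv2.resize(d['frame'][225:315,225:405],(780,390),interpolation=cv2.INTER_CUBIC)
im[390:600]=cv2.resize(A[150:250,0:371],(780,210),interpolation=cv2.INTER_CUBIC)
cv2.imwrite('pics/m11.png',im[:,:,::-1])"
```

```text
axis [[236.0, 205.0], [-80.0, 206.0]]
|..........|..dsssssss|ssssssssss|ssssssssss|ssssssssss|sssssssssd|dddddddddd|ddddddddgg|gggggggggg|ggggrrrrrr|rroooo....|......dsss x from -60
```

View pics/m11.png

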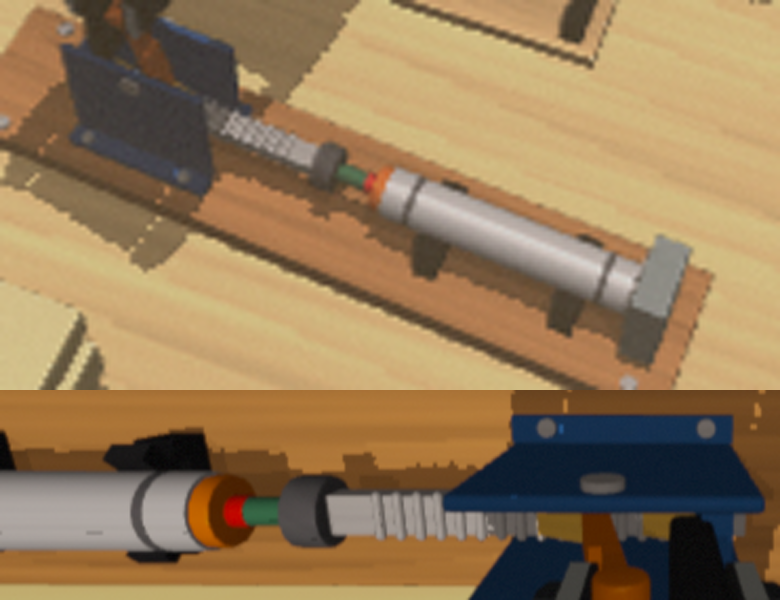

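The pad is pressing the tube, and the tube's far end is at the stop. The green part has shortened by about 5–6 mm, so one more 8 mm squeeze should give about 14 mm.

Call:
servo_tool:
  rows: "0 0 0 0 0 0 70;0 0 0 0 0 0 70;0 0 0 0 0 0 70;0 0 0 0 0 0 70;0 0 0 0 0 0 70"

```text
t: 20.78
tool_pos: [0.6285, -0.1221, 0.1413]
ee_rot: [180.0, 0.0, -2.9]
ft_force: [0.7, 0.8, 1.0]
finger_gap: 0.0699
gripper_force: 0.0
```

Call:
servo_tool:
  rows: "0 0 0 0 0 0 32;0 0 0 0 0 0 32;0 0 0 0 0 0 32;0 0 0 0 0 0 32;0 0 0 0 0 0 32;0 0 0 0 0 0 31;0 0 0 0 0 0 31"

```text
t: 21.37
tool_pos: [0.6292, -0.1226, 0.1428]
ee_rot: [180.0, -0.1, -2.9]
ft_force: [-2.1, -1.4, 8.3]
finger_gap: 0.0316
gripper_force: 38.4
```

```bash
python3 jaw.py w12
```

```text
axis [[236.0, 205.0], [-80.0, 206.0]]
|..........|..ssssssss|ssssssssss|ssssssssss|ssssssssss|ssssssssss|ssssssssdd|dddddddddd|dddddddggg|ggggrrrrrr|rrooooo...|......dsss x from -60
```

```bash
python3 -c "
from station import env
print(env.hand_in())"
```

```text
the job is handed in; nothing more can be done
None
```

The silver tube lies in the jig's V-saddles, held against the end stop with the sprung stem pushed in about 14 mm by camera estimate; I handed the job in at about 21 s with the trigger still squeezed.

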